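# Face up the packs in a tray and hold it square in the labelling corner

## Robot

A 6-joint arm with a two-finger parallel gripper is mounted at the origin on the work surface. World frame = base frame: x ahead of the robot, y to its left, z up, the work surface at z = 0. Lengths are in m, angles in rad, forces in N, time in s.
With the tool pointing down it reaches from about 0.3 to 0.875 m from the base axis. Payload 4.2 kg.
Tool frame: the origin (TCP) lies midway between the tips of the shut fingers; the grasp point (between the pads) lies 19 mm behind it; z points along the fingers, y is the line along which they close (so a half turn about z gives the same grasp; the last joint's range is limited). The gripper opens to 85 mm and grips with 20 to 120 N. Pads are 22 mm wide; open, the fingers measure 114 mm over their backs; the gripper's body (76 mm by 85 mm) begins 54 mm behind the grasp point. The pads swing forward as they close: fully open they stand 13 mm farther back than shut.
Start: joints at [-1.366, 0.32, 1.565, -0, 1.257, -0.02], TCP at [0.128, -0.561, 0.231] pointing down, gripper open.
Joint ranges: [-3.11, 3.11], [-0.84, 2.01], [0.21, 2.61], [-1.34, 4.49], [0.05, 2.63], [-2.56, 2.56]. Speed limits (rad/s): [2.57, 2.57, 3.14, 3.14, 3.14, 3.14].

## Interface

Orientations are given as a unit quaternion [w, x, y, z].
In Python, from workcell import manip gives the robot as it stands.
- The arm moves only by the tool step_arm, never from a script. Its argument "steps" is a list of rows, each a list of 3 entries, a list of its own where there are three numbers: the shift along the tool's x, y, z in normalised numbers (1 is 60 cm), then the turn, a rotation vector about the tool's x, y, z in a scale on which 1.0 is 2 rad, then the finger opening in cm, from 0 to 8.54. A call has 1 to 20 rows; each row is the pose to reach, as a shift and turn from the pose commanded when the call began, along the tool's axes at that moment; what a row does not reach only later rows make up. A row lasts 1/10 s, in which the tool goes at most 50 mm and 8.59 degrees, less where a joint would pass 70% of its speed; a pose out of reach is approached as far as the arm can. A shift or turn number past 1, either way, is cut back to 1. A call with a gripper value outside its range is refused whole. The fingers move at their own pace and stop on an object; "grip_force" is the grip in N (left out, the last holds). Time passes only in rows, so rows that repeat a pose let the fingers close. It gives the time, the measured TCP pose, the force, the opening and the grip force at its end, in the units of the state.
- manip.get_state(): the state, without advancing time (a new reading comes with each control period).
- manip.read_camera(name): name is "scene" or "top" or "wrist"; returns a dict with "frame" (400x640x3 uint8, red, green, blue), "fov_y" (degrees; the focal length in pixels is half the picture's height over the tangent of half this angle, whatever the lens; pixels are square), "cx", "cy" (the principal point, pixels), "D" ([k1, k2, p1, p2, k3] as OpenCV has them; the pictures are not rectified), "rvec" (rotation vector, rad) and "tvec" (3), from world to camera coordinates, as OpenCV has them. Camera axes: x right, y down, z forward; pixel columns grow to the right and rows downward; lengths in m; the calibration is good to about 2 mm. A picture is of the moment at which its call begins. There is no depth.
- manip.finish_job(): hands the job in; it is judged then, once.
The state is a dict: "time": time; "q": joint angles; "dq": joint speeds; "joint_torque": joint torques, N m; "ee_pos": TCP position; "tool_rot": TCP orientation; "force": force on the tool from outside, world axes, zero at the start; "torque": the same for the moment, N m; "grip_width": finger opening in m; "finger_force": force on a finger pad.
Only numpy, scipy, OpenCV 4.12 (cv2) and the standard library are available. Lean on these libraries where they do the work, as an engineer would, in place of code of your own. Each camera call takes 0.05 s, during which the arm holds its last target. There are 200 camera calls.

## Task

Pick up the open cardboard tray and, in the air, tip it about 35 degrees low end down so that both packs inside slide up against its low front lip; then bring it level again before setting it down. Set it flat on the metal plate with the lip end towards the short fence, press it firmly but not roughly into the corner so that it touches both fences at once and sits square, and finish while still gripping it and pressing it there: do not let go. Leave the tape roll, the glue bottle and the closed carton where they are.

Things in the scene. Friction and masses are not known exactly. Their poses are not given: they have to be found in the camera images.
- tray: Open rigid brown cardboard tray, 136 mm long (x), 62 wide (y), walls and floor 3 mm. Long sides and back end (+x) are 65 mm high; the front end (-x) is only a 22 mm lip. Origin: centre of underside, z up. Starts on the table, lip end roughly towards the robot. Grip across the width, mid-length, fingertips at least 24 mm above its underside so they pass over the fences.
- lip (a point): Top middle of the outer face of the tray's low front lip (68 mm towards -x from the tray's origin, 22 mm up).
- pack_a: Flat film-wrapped green pack, 44 (x) by 50 (y) by 30 mm high, about 70 g, loose in the tray, the one nearer the lip, starting near mid-length. Origin: centre of underside, axes as the tray's. Slides when the tray is tipped more than about 17 degrees. Against the lip its origin is at x = -43 mm in the tray's frame.
- pack_b: Second pack, the same, starting near the tray's back end wall. When it lies against pack_a, which lies against the lip, its origin is at x = +1 mm in the tray's frame.
- jig: Squaring corner fixed to the table: smooth aluminium plate 240 mm (x) by 160 mm (y), 5 mm thick, with two low polished steel fences on it (board slides on them with friction about 0.3). Origin: centre of the plate's underside; its z is up.
- corner (a point): Point on the plate's top where the inner faces of the two fences meet (axes as the jig's). The open space lies towards +x and -y of it. A tray seated in the corner has its axes parallel to these and its origin at x = +68, y = -31, z = 0 mm in this frame. Press towards -x (short fence) and +y (long fence).
- fence_short: Short steel fence bar along the jig's y at the robot's end of the plate, 112 mm long, 10 mm thick, standing 18 mm above the plate; the tray's lip end goes against its +x face. Origin: centre of its underside.
- fence_long: Long steel fence bar along the jig's x at its +y edge, 200 mm long, 10 mm thick, 18 mm above the plate; a long side of the tray goes against its -y face. Origin: centre of its underside.
- tape_roll: Bystander: roll of clear tape lying flat, 96 mm across, 48 mm high. Origin: centre of the underside.
- glue: Bystander: white glue bottle standing, 44 mm across, 110 mm high. Origin: centre of the underside.
- carton: Bystander: closed green carton, 90 x 130 mm, 70 mm high. Origin: centre of the underside.
Not all that is in view belongs to the job. Leave any purple look-alike of the tray alone. What is shaped like the pack_b but yellow is not meant.

How it is judged:
On the way, in this order (a step that is already met when the one before it is completed fails the run):
1. the tray is gripped and lifted clear of the table (height (world z) of tray above 0.03 m and contact force between the fingers and tray above 1 N), for 0.1 s.
2. held in the air and tipped to 35 degrees, give or take 10, with both packs against the lip (angle between tray's own z axis and vertical between 0.436 and 0.785 rad and height (world z) of lip above 0.03 m and contact force between the fingers and tray above 1 N and x of pack_a in the frame of tray below -0.036 m and x of pack_b in the frame of tray below 0.01 m), for 0.2 s.
3. level again (within 6 degrees) while still in the air (angle between tray's own z axis and vertical below 0.105 rad and height (world z) of tray above 0.015 m and contact force between the fingers and tray above 1 N), for 0.1 s.
At the end, for the whole second after the job is handed in: Tray flat on the plate, lip end at the short fence, within 4 mm of fully seated and 3 degrees of square and level, pressing each fence with over 1.5 N, gripped (over 3 N) and at rest; both packs flat on its floor, within about 7 (front) and 9 mm (rear) of their places at the lip (contact force between tray and fence_short above 1.5 N and contact force between tray and fence_long above 1.5 N and contact force between the fingers and tray above 3 N and x of tray in the frame of corner between 0.064 and 0.072 m and y of tray in the frame of corner between -0.035 and -0.027 m and z of tray in the frame of corner below 0.004 m and x of lip in the frame of corner below 0.01 m and angle between the x axis of tray and the x axis of jig, either way round below 0.05 rad and angle between tray's own z axis and vertical below 0.05 rad and x of pack_a in the frame of tray below -0.036 m and x of pack_b in the frame of tray below 0.01 m and z of each of pack_a, pack_b in the frame of tray below 0.01 m and linear speed of tray below 0.02 m/s); the arm keeps its last pose, push and grip.
It fails at once if the tape roll, glue bottle or carton is moved more than 20 mm (distance of any of tape_roll, glue, carton from where it was at the start of the episode above 0.02 m).
It fails at once if the tray is rammed or pressed roughly against a fence (over 60 N) (contact force between tray and fence_short above 60 N or contact force between tray and fence_long above 60 N).
It also fails if it takes over 72 s, if anything falls off the work surface, if the arm or the gripper's body presses on something with over 40 N, if the wrist force passes 120 N, or if a joint passes its speed limit or range.

## Working session

There is one attempt and no reset: what is moved stays moved. The work goes in short steps, Python scripts to look and compute and a tool call to move; the robot and the scene stay as the last step left them, time stands still between calls to the robot, and variables do not carry over. Pictures are saved under pics/ and viewed, at most 10 in all, crops included, and the job is handed in when it is done.

Besides the shell and the picture viewer there is one more tool, called after "Request:" in YAML: its name, and indented under it one key for each argument. step_arm: Moves the arm, as the interface text tells. Its arguments: {"type":"object","properties":{"steps":{"type":"array"},"grip_force":{"type":"number"}},"required":["steps"]}

```bash
mkdir -p pics; cat > h.py <<'E'
import numpy as np, cv2
from workcell import manip
def cam(n):
    c=manip.read_camera(n); h=c["frame"].shape[0]
    f=h/2/np.tan(np.radians(c["fov_y"])/2)
    c["K"]=np.array([[f,0,c["cx"]],[0,f,c["cy"]],[0,0,1.]]); c["D"]=np.array(c["D"],float)
    c["rvec"]=np.array(c["rvec"],float); c["tvec"]=np.array(c["tvec"],float)
    return c
def ray(c,px,z):
    u=cv2.undistortPoints(np.array(px,float).reshape(-1,1,2),c["K"],c["D"]).reshape(-1,2)
    R=cv2.Rodrigues(c["rvec"])[0]; o=-R.T@c["tvec"]; d=np.c_[u,np.ones(len(u))]@R
    return o+d*((z-o[2])/d[:,2])[:,None]
def proj(c,P): return cv2.projectPoints(np.array(P,float).reshape(-1,1,3),c["rvec"],c["tvec"],c["K"],c["D"])[0].reshape(-1,2)
def save(c,n): cv2.imwrite(f"pics/{n}.png",cv2.cvtColor(c["frame"],cv2.COLOR_RGB2BGR))
E
python3 - <<'E'
from h import *
for n in("top","scene"):
    c=cam(n); save(c,n+"1")
s=manip.get_state(); print(s["time"],s["ee_pos"],s["tool_rot"],s["force"])
E
```

```text
0.1 [ 0.12809768 -0.56011008  0.23056288] [-8.08832310e-04  9.93689612e-01  1.12161910e-01 -7.77717636e-05] [-0.35678866 -0.65477303 -0.78882929]
```

View pics/top1.png

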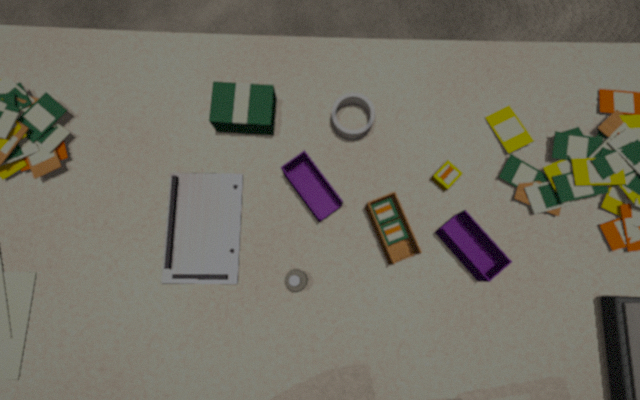

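View pics/scene1.png

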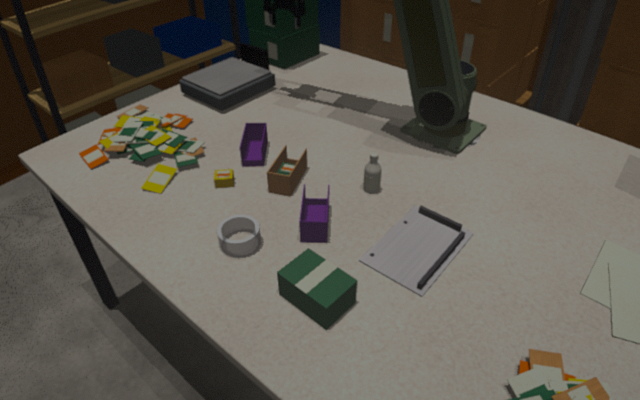

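Candidates: brown tray (392,228) versus the purple look-alikes at (312,187) and (473,246). By the description it's the brown one; the small yellow pack at (447,175) is a decoy. The jig is at (205,228), with its long fence on the left and its short fence at the bottom (202,277). The carton is at (243,108), the tape at (352,117) and the glue at (296,281).

```bash
python3 - <<'E'
from h import *
c=cam("top"); f=c["frame"]
a=cv2.resize(f[185:272,355:430],None,fx=6,fy=6,interpolation=cv2.INTER_CUBIC)
b=cv2.resize(f[165:292,155:250],None,fx=4,fy=4,interpolation=cv2.INTER_CUBIC)
out=np.zeros((525,835,3),np.uint8); out[:a.shape[0],:a.shape[1]]=a; out[:b.shape[0],455:455+b.shape[1]]=b
out=out[:,:835]; out=cv2.convertScaleAbs(out,alpha=1.6)
cv2.imwrite("pics/crop1.png",cv2.cvtColor(out[:, :800],cv2.COLOR_RGB2BGR))
hsv=cv2.cvtColor(f,cv2.COLOR_RGB2HSV)
print("hsv tray floor px",hsv[250,402],hsv[198,380],"fence",hsv[220,171],hsv[277,200],"plate",hsv[230,205])
R=cv2.Rodrigues(c["rvec"])[0]; print("campos",-R.T@c["tvec"])
for n,p,z in[("glue",(296,281),.11),("tape",(352,117),.048),("tray",(392,228),.065),("purple1",(312,187),.06),("purple2",(473,246),.06)]: print(n,ray(c,[p],z).round(3))
E
```

```text
hsv tray floor px [ 16 150 121] [ 15 141  96] fence [ 0 12 43] [ 0 21 49] plate [ 15   4 129]
campos [ 0.41093127 -0.04558411  0.9015301 ]
glue [[0.4   0.001 0.11 ]]
tape [[ 0.752 -0.103  0.048]]
tray [[ 0.51  -0.186  0.065]]
purple1 [[ 0.592 -0.022  0.06 ]]
purple2 [[ 0.479 -0.35   0.06 ]]
```

View pics/crop1.png

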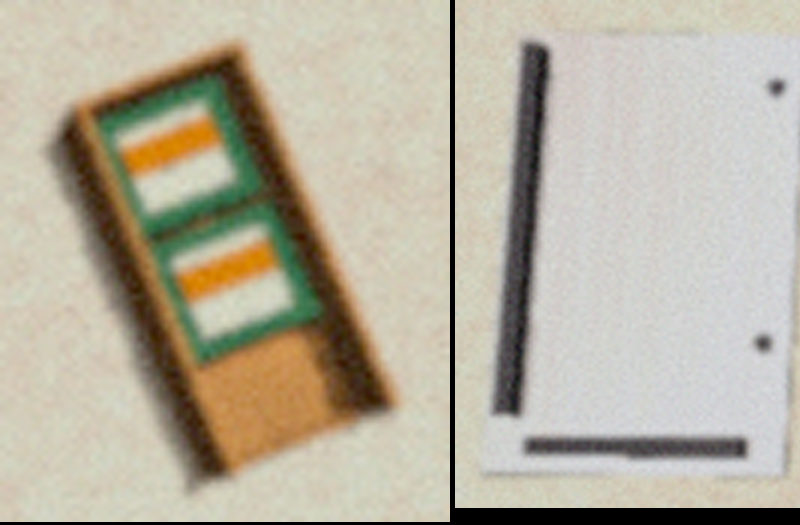

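Left crop: the brown tray. Its back rim corners are at (80,107) and (243,43), its front side-wall tops at (228,470) and (396,405), and its low lip is at the bottom. The packs are green with labels and sit near the middle and back. Right crop: the jig, with dark fences on its left and bottom edges.

```bash
cat > meas.py <<'E'
from h import *
c=cam("top"); f=c["frame"].astype(int)
# tray rim
X=np.array([(79,107),(244,43),(397,406),(222,472)],float); px=(X+.5)/6-.5+[355,185]
P=ray(c,px,.065); bl,br,fr,fl=P[:,:2]
print(P.round(4)); print("W",np.linalg.norm(bl-br),np.linalg.norm(fl-fr),"L",np.linalg.norm(bl-fl),np.linalg.norm(br-fr))
ctr=P.mean(0); d=((bl+br)-(fl+fr)); print("tray",ctr.round(4),"yaw",np.degrees(np.arctan2(d[1],d[0])))
w=((bl+fl)-(br+fr)); print("yaw w",np.degrees(np.arctan2(-w[0],w[1])))
# fences
v=f.max(2); roi=np.zeros(v.shape,np.uint8); m=((v<80)).astype(np.uint8); roi[168:290,158:247]=m[168:290,158:247]
n,l,s,cc=cv2.connectedComponentsWithStats(roi)
for i in range(1,n):
    if s[i,4]<100: continue
    print(s[i]); ys,xs=np.where(l==i)
    if s[i,3]>s[i,2]: # long: left edge
        E=np.array([(xs[ys==r].min()-.5,r) for r in range(ys.min()+4,ys.max()-3)])
        G=np.array([(xs[ys==r].max()+.5,r) for r in range(ys.min()+4,ys.max()-3)])
        for nm,e,z in(("long outer top",E,.023),("long inner foot",G,.005)):
            Q=ray(c,e,z); k=np.polyfit(Q[:,0],Q[:,1],1); print(nm,"y=a x+b",k,"ang",np.degrees(np.arctan(k[0])),"x",Q[:,0].min(),Q[:,0].max())
    else:
        E=np.array([(q,ys[xs==q].min()-.5) for q in range(xs.min()+4,xs.max()-3)])
        Q=ray(c,E,.023); k=np.polyfit(Q[:,1],Q[:,0],1); print("short inner top x=a y+b",k,"ang",np.degrees(np.arctan(-k[0])),Q[:,1].min(),Q[:,1].max())
E
python3 meas.py
```

```text
[[ 0.5614 -0.1369  0.065 ]
 [ 0.5853 -0.1933  0.065 ]
 [ 0.4632 -0.2435  0.065 ]
 [ 0.4397 -0.1852  0.065 ]]
W 0.06118140578002952 0.06286027380747303 L 0.13093328024330497 0.1320671245199215
tray [ 0.5124 -0.1897  0.065 ] yaw 21.996719809024373
yaw w 22.41619249915709
[165 176  14  93 615]
long outer top y=a x+b [0.01473698 0.27380385] ang 0.8443054310249083 x 0.42734757046534977 0.606353619834753
long inner foot y=a x+b [0.00948599 0.26890517] ang 0.543490829918065 x 0.4280230545933566 0.6108042864440104
[173 275  55   4 196]
short inner top x=a y+b [-0.02331878  0.4124331 ] ang 1.335825386495839 0.15796017586855585 0.2525464449385629
```

Careful with the scale: shifts go in shares of 60 cm and turns go in shares of 2 rad. That gives: 45.6 cm is 0.76, 43 cm is 0.7167, -9.3 degrees is -0.0812.

Request:
step_arm:
  steps:
    - [[0.05, -0.0333, 0.0167], [0, 0, -0.0087], 8.54]
    - [[0.1167, -0.07, 0.0333], [0, 0, -0.0175], 8.54]
    - [[0.1833, -0.11, 0.05], [0, 0, -0.0262], 8.54]
    - [[0.25, -0.15, 0.05], [0, 0, -0.0349], 8.54]
    - [[0.3167, -0.1917, 0.05], [0, 0, -0.0436], 8.54]
    - [[0.3833, -0.2333, 0.05], [0, 0, -0.0524], 8.54]
    - [[0.45, -0.2733, 0.05], [0, 0, -0.0611], 8.54]
    - [[0.5167, -0.3133, 0.05], [0, 0, -0.0698], 8.54]
    - [[0.5833, -0.3533, 0.05], [0, 0, -0.0785], 8.54]
    - [[0.65, -0.3933, 0.05], [0, 0, -0.0812], 8.54]
    - [[0.7167, -0.4333, 0.05], [0, 0, -0.0812], 8.54]
    - [[0.76, -0.46, 0.05], [0, 0, -0.0812], 8.54]
    - [[0.76, -0.46, 0.05], [0, 0, -0.0812], 8.54]
    - [[0.76, -0.46, 0.05], [0, 0, -0.0812], 8.54]
    - [[0.76, -0.46, 0.05], [0, 0, -0.0812], 8.54]

```text
time: 1.7
ee_pos: [0.5103, -0.1905, 0.2012]
tool_rot: [0.0, 0.981, 0.192, -0.0]
force: [-0.7, 0.0, 0.1]
grip_width: 0.0853
finger_force: 0.0
```

```bash
python3 - <<'E'
from h import *
c=cam("wrist"); s=manip.get_state()
print(s["time"],s["ee_pos"],s["tool_rot"],s["q"],s["force"])
from scipy.spatial.transform import Rotation as T
q=s["tool_rot"]; R=T.from_quat([q[1],q[2],q[3],q[0]]).as_matrix(); print(R.round(3),np.degrees(np.arctan2(R[1,0],R[0,0])))
# predicted corners
t=np.radians(22.2); A=np.array([[np.cos(t),-np.sin(t)],[np.sin(t),np.cos(t)]])
P=[np.r_[A@[a*.068,b*.031]+[.511,-.189],z] for a,b,z in((1,1,.065),(1,-1,.065),(-1,-1,.065),(-1,1,.065))]
p=proj(c,P); print(p)
f=c["frame"].copy()
for x in p: cv2.circle(f,tuple(int(v) for v in x),3,(255,0,0),1)
c["frame"]=f; save(c,"w1")
E
```

```text
1.75 [ 0.51029691 -0.1906389   0.20124925] [ 3.64023083e-05  9.81452496e-01  1.91705250e-01 -3.05886000e-04] [-3.78412175e-01  2.93680508e-01  1.68143466e+00 -4.26346049e-04
  1.16695277e+00  8.06753105e-01] [ 0.37908668  0.16758392 -0.41075425]
[[ 0.926  0.376 -0.001]
 [ 0.376 -0.926 -0.   ]
 [-0.001 -0.    -1.   ]] 22.10463666820977
[[280.21730666 100.51257058]
 [353.98563239 100.44507243]
 [349.82484022 248.68111723]
 [284.93679785 248.69993907]]
```

View pics/w1.png

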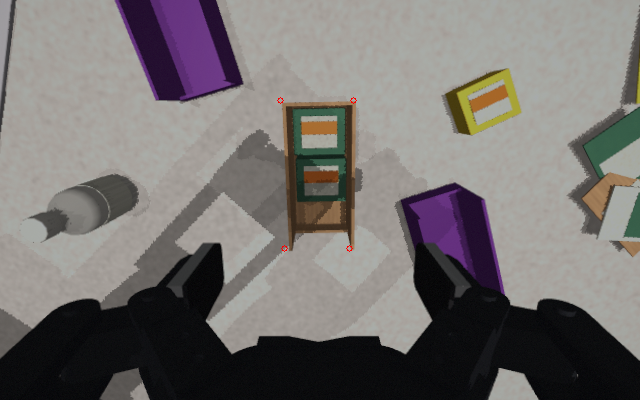

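The wrist view shows the brown tray with rim corners at (284,102), (355,102), (353,250) and (289,250). That's within about 3 px of the prediction, so I only need a 1.6 mm sideways correction.

To row units: 17.7 cm is 0.295, 16.5 cm is 0.275.

Request:
step_arm:
  steps:
    - [[0, 0.0025, 0.0667], [0, 0, 0], 8.54]
    - [[0, 0.0025, 0.1333], [0, 0, 0], 8.54]
    - [[0, 0.0025, 0.2], [0, 0, 0], 8.54]
    - [[0, 0.0025, 0.25], [0, 0, 0], 8.54]
    - [[0, 0.0025, 0.275], [0, 0, 0], 8.54]
    - [[0, 0.0025, 0.295], [0, 0, 0], 8.54]
    - [[0, 0.0025, 0.295], [0, 0, 0], 8.54]
    - [[0, 0.0025, 0.295], [0, 0, 0], 5.5]
    - [[0, 0.0025, 0.295], [0, 0, 0], 5.5]
    - [[0, 0.0025, 0.295], [0, 0, 0], 5.5]
    - [[0, 0.0025, 0.295], [0, 0, 0], 5.5]
    - [[0, 0.0025, 0.295], [0, 0, 0], 5.5]
    - [[0, 0.0025, 0.295], [0, 0, 0], 5.5]
  grip_force: 60

```text
time: 3.05
ee_pos: [0.5127, -0.1918, 0.0258]
tool_rot: [0.001, 0.981, 0.192, 0.001]
force: [-1.2, -1.4, 6.9]
grip_width: 0.0615
finger_force: 66.4
```

To row units: -15 cm is -0.25, -14.5 cm is -0.2417.

Request:
step_arm:
  steps:
    - [[0, 0, -0.0083], [0, 0, 0], 5.5]
    - [[0, 0, -0.025], [0, 0, 0], 5.5]
    - [[0, 0, -0.05], [0, 0, 0], 5.5]
    - [[0, 0, -0.0833], [0, 0, 0], 5.5]
    - [[0, 0, -0.1167], [0, 0, 0], 5.5]
    - [[0, 0, -0.15], [0, 0, 0], 5.5]
    - [[0, 0, -0.1833], [0, 0, 0], 5.5]
    - [[0, 0, -0.2167], [0, 0, 0], 5.5]
    - [[0, 0, -0.2417], [0, 0, 0], 5.5]
    - [[0, 0, -0.25], [0, 0, 0], 5.5]
    - [[0, 0, -0.25], [0, 0, 0], 5.5]
    - [[0, 0, -0.25], [0, 0, 0], 5.5]

```text
time: 4.25
ee_pos: [0.5111, -0.1909, 0.1735]
tool_rot: [-0.0, 0.981, 0.192, -0.001]
force: [0.3, -0.1, -3.0]
grip_width: 0.0614
finger_force: 65.8
```

To row units: 35 degrees is 0.3054.

Request:
step_arm:
  steps:
    - [[0, 0, 0], [0, 0.0262, 0], 5.5]
    - [[0, 0, 0], [0, 0.0611, 0], 5.5]
    - [[0, 0, 0], [0, 0.096, 0], 5.5]
    - [[0, 0, 0], [0, 0.1309, 0], 5.5]
    - [[0, 0, 0], [0, 0.1658, 0], 5.5]
    - [[0, 0, 0], [0, 0.2007, 0], 5.5]
    - [[0, 0, 0], [0, 0.2356, 0], 5.5]
    - [[0, 0, 0], [0, 0.2705, 0], 5.5]
    - [[0, 0, 0], [0, 0.2967, 0], 5.5]
    - [[0, 0, 0], [0, 0.3054, 0], 5.5]
    - [[0, 0, 0], [0, 0.3054, 0], 5.5]
    - [[0, 0, 0], [0, 0.3054, 0], 5.5]
    - [[0, 0, 0], [0, 0.3054, 0], 5.5]
    - [[0, 0, 0], [0, 0.3054, 0], 5.5]
    - [[0, 0, 0], [0, 0.3054, 0], 5.5]

```text
time: 5.75
ee_pos: [0.5119, -0.1911, 0.1744]
tool_rot: [-0.058, 0.936, 0.184, 0.295]
force: [0.3, -0.0, -3.1]
grip_width: 0.0613
finger_force: 66.5
```

```bash
python3 - <<'E'
from h import *
s=manip.get_state(); print(s["ee_pos"],s["q"],s["force"],s["finger_force"])
w=cam("wrist")["frame"]; t=cam("scene"); 
p=proj(t,[s["ee_pos"]])[0].astype(int); g=t["frame"][max(0,p[1]-75):p[1]+75,max(0,p[0]-100):p[0]+100]
g=cv2.resize(g,None,fx=2.2,fy=2.2); w=cv2.resize(w[:,160:480],None,fx=.9,fy=.9)
H=max(g.shape[0],w.shape[0]); o=np.zeros((H,g.shape[1]+w.shape[1],3),np.uint8); o[:w.shape[0],:w.shape[1]]=w; o[:g.shape[0],w.shape[1]:]=g
cv2.imwrite("pics/tip.png",cv2.cvtColor(cv2.convertScaleAbs(o,alpha=1.5),cv2.COLOR_RGB2BGR)); print(o.shape)
E
```

```text
[ 0.51193868 -0.1910992   0.17439452] [-0.67549229  0.21056216  2.04698952  0.83177094  0.74482689 -0.08247629] [ 0.27615833 -0.0403144  -3.057874  ] 66.504145860672
(360, 728, 3)
```

View pics/tip.png

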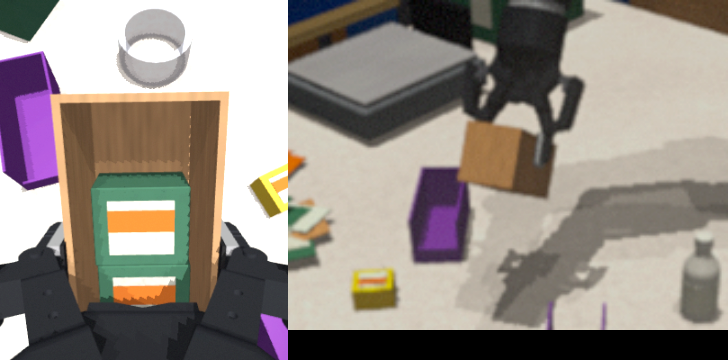

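Tipped 35°: both packs have slid to the low end, with the rear pack's back edge at about (140,175) in the left view. I'll check that against the projection.

```bash
cat > chk.py <<'E'
from h import *
from scipy.spatial.transform import Rotation as T
c=cam("wrist"); s=manip.get_state(); q=s["tool_rot"]; R=T.from_quat([q[1],q[2],q[3],q[0]]).as_matrix()
def tw(p): # tray->world: tool x=tray x, y=-tray y, z=-tray z, TCP 26 mm above underside
    return s["ee_pos"]+R@np.array([p[0],-p[1],.0255-p[2]])
for n,P in(("rim back",[(.068,.031,.065),(.068,-.031,.065)]),("packb back top exp",[(.023,.025,.033),(.023,-.025,.033)]),("packb back top at limit",[(.032,.025,.033),(.032,-.025,.033)]),("seam",[(-.021,.025,.033),(-.021,-.025,.033)])):
    print(n,proj(c,[tw(p) for p in P]).round(1).tolist())
h=cv2.cvtColor(c["frame"],cv2.COLOR_RGB2HSV); g=(h[...,0]>60)&(h[...,0]<95)&(h[...,1]>80)
g[:,:225]=0;g[:,420:]=0; r=np.where(g[100:].sum(1)>60)[0]+100; xs=np.where(g[r[0]:r[0]+40].sum(0)>5)[0]; print("green rows",r[:3],r[-1],"cols",xs.min(),xs.max())
b=(h[...,0]>8)&(h[...,0]<22)&(h[...,1]>80); rr=np.where(b[:,230:410].sum(1)>100)[0]; print("rim row",rr[:2])
E
python3 chk.py
```

```text
rim back [[219.5, 102.1], [416.6, 102.0]]
packb back top exp [[262.6, 206.7], [373.9, 206.7]]
packb back top at limit [[261.7, 187.3], [374.8, 187.3]]
seam [[266.8, 293.0], [369.8, 293.0]]
green rows [193 194 195] 306 cols 261 370
rim row [104 105]
```

Packs are at their places: the expected back edge and seam rows of 207 and 293 match the image. Next I level, then carry.

To row units: -35 degrees is -0.3054.

Request:
step_arm:
  steps:
    - [[0, 0, 0], [0, -0.0175, 0], 5.5]
    - [[0, 0, 0], [0, -0.0436, 0], 5.5]
    - [[0, 0, 0], [0, -0.0785, 0], 5.5]
    - [[0, 0, 0], [0, -0.1134, 0], 5.5]
    - [[0, 0, 0], [0, -0.1484, 0], 5.5]
    - [[0, 0, 0], [0, -0.1833, 0], 5.5]
    - [[0, 0, 0], [0, -0.2182, 0], 5.5]
    - [[0, 0, 0], [0, -0.2531, 0], 5.5]
    - [[0, 0, 0], [0, -0.2793, 0], 5.5]
    - [[0, 0, 0], [0, -0.2967, 0], 5.5]
    - [[0, 0, 0], [0, -0.3054, 0], 5.5]
    - [[0, 0, 0], [0, -0.3054, 0], 5.5]
    - [[0, 0, 0], [0, -0.3054, 0], 5.5]
    - [[0, 0, 0], [0, -0.3054, 0], 5.5]

```text
time: 7.3
ee_pos: [0.5113, -0.1913, 0.1743]
tool_rot: [-0.0, 0.981, 0.192, 0.0]
force: [-0.7, 0.8, -2.7]
grip_width: 0.0616
finger_force: 66.4
```

To row units: -39.3 cm is -0.655, -39 cm is -0.65, 21.2 degrees is 0.185.

Request:
step_arm:
  steps:
    - [[0.0033, -0.01, 0], [0, 0, 0.0026], 5.5]
    - [[0.01, -0.03, 0], [0, 0, 0.0087], 5.5]
    - [[0.0217, -0.06, 0], [0, 0, 0.0175], 5.5]
    - [[0.035, -0.0983, 0], [0, 0, 0.0279], 5.5]
    - [[0.05, -0.1417, 0], [0, 0, 0.0401], 5.5]
    - [[0.065, -0.185, 0], [0, 0, 0.0524], 5.5]
    - [[0.08, -0.2283, 0], [0, 0, 0.0646], 5.5]
    - [[0.095, -0.2717, 0], [0, 0, 0.0768], 5.5]
    - [[0.1117, -0.315, 0], [0, 0, 0.089], 5.5]
    - [[0.1267, -0.3583, 0], [0, 0, 0.1012], 5.5]
    - [[0.1417, -0.4017, 0], [0, 0, 0.1134], 5.5]
    - [[0.1567, -0.445, 0], [0, 0, 0.1257], 5.5]
    - [[0.1717, -0.4883, 0], [0, 0, 0.1379], 5.5]
    - [[0.1867, -0.5317, 0], [0, 0, 0.1501], 5.5]
    - [[0.2017, -0.5717, 0], [0, 0, 0.1614], 5.5]
    - [[0.2133, -0.6067, 0], [0, 0, 0.171], 5.5]
    - [[0.2233, -0.6333, 0], [0, 0, 0.1789], 5.5]
    - [[0.23, -0.65, 0], [0, 0, 0.1833], 5.5]
    - [[0.2317, -0.655, 0], [0, 0, 0.185], 5.5]
    - [[0.2317, -0.655, 0], [0, 0, 0.185], 5.5]

```text
time: 9.3
ee_pos: [0.4919, 0.2251, 0.1743]
tool_rot: [0.0, 1.0, 0.009, -0.0]
force: [0.3, 0.5, -3.3]
grip_width: 0.0614
finger_force: 66.4
```

```bash
sed -i '/^print\|^for\|green\|^h=\|^g\[\|^b=/!b' chk.py; python3 - <<'E'
from h import *
from scipy.spatial.transform import Rotation as T
c=cam("wrist"); t=cam("top"); s=manip.get_state(); q=s["tool_rot"]; R=T.from_quat([q[1],q[2],q[3],q[0]]).as_matrix()
print(s["time"],s["ee_pos"],R.round(3).tolist(),s["force"],s["q"])
w=cv2.convertScaleAbs(c["frame"],alpha=1.5); k=cv2.resize(t["frame"][160:300,150:260],None,fx=1.5,fy=1.5)
cv2.imwrite("pics/over.png",cv2.cvtColor(w,cv2.COLOR_RGB2BGR))
C=np.array([.408,.271,.005]); y=np.radians(.9); J=np.array([[np.cos(y),-np.sin(y),0],[np.sin(y),np.cos(y),0],[0,0,1]])
print("short fence inner top ends",proj(c,[C+J@[0,-.0,.018],C+J@[0,-.112,.018]]).round(1).tolist())
print("long fence inner foot",proj(c,[C,C+J@[.1,0,0],C+J@[.19,0,0]]).round(1).tolist(),"inner top",proj(c,[C+J@[0.1,0,.018],C+J@[.19,0,.018]]).round(1).tolist())
E
```

```text
9.4 [0.49202428 0.22442414 0.17425825] [[1.0, 0.017, -0.0], [0.017, -1.0, -0.001], [-0.0, 0.001, -1.0]] [-0.13590204 -0.99240373 -2.99276221] [ 4.06950772e-01  3.09849292e-01  1.73105503e+00 -5.38136156e-04
  1.10108424e+00  1.96133413e+00]
short fence inner top ends [[271.2, 257.0], [381.6, 257.3]]
long fence inner foot [[273.6, 249.2], [270.0, 156.2], [266.1, 57.5]] inner top [[267.2, 159.3], [262.7, 54.6]]
```

View pics/over.png

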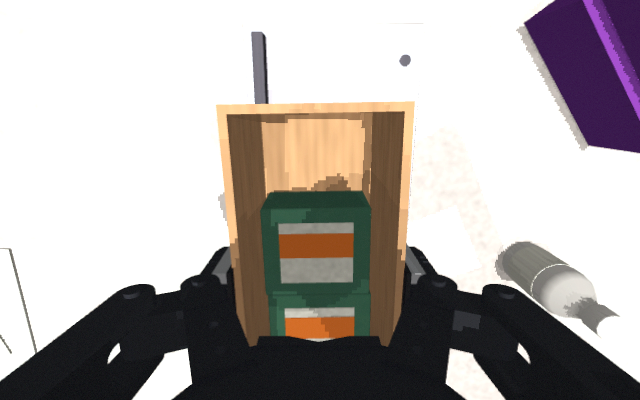

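Packs are still against the lip. The long fence's right edge is at (266,80), matching the projection to about 2 mm. I descend with 15 mm of clearance from both fences.

To row units: 14.1 cm is 0.235, 14 cm is 0.2333.

Request:
step_arm:
  steps:
    - [[0, 0, 0.01], [0, 0, 0], 5.5]
    - [[0, 0, 0.0333], [0, 0, 0], 5.5]
    - [[0, 0, 0.0667], [0, 0, 0], 5.5]
    - [[0, 0, 0.1], [0, 0, 0], 5.5]
    - [[0, 0, 0.1333], [0, 0, 0], 5.5]
    - [[0, 0, 0.1667], [0, 0, 0], 5.5]
    - [[0, 0, 0.1917], [0, 0, 0], 5.5]
    - [[0, 0, 0.21], [0, 0, 0], 5.5]
    - [[0, 0, 0.2233], [0, 0, 0], 5.5]
    - [[0, 0, 0.23], [0, 0, 0], 5.5]
    - [[0, 0, 0.2333], [0, 0, 0], 5.5]
    - [[0, 0, 0.235], [0, 0, 0], 5.5]
    - [[0, 0, 0.235], [0, 0, 0], 5.5]
    - [[0, 0, 0.235], [0, 0, 0], 5.5]

```text
time: 10.8
ee_pos: [0.4924, 0.2253, 0.0337]
tool_rot: [-0.0, 1.0, 0.009, 0.0]
force: [0.6, 0.2, -2.2]
grip_width: 0.0611
finger_force: 66.4
```

To row units: 0.3 cm is 0.005, 0.2 cm is 0.0033.

Request:
step_arm:
  steps:
    - [[0, 0, 0.0017], [0, 0, 0], 5.5]
    - [[0, 0, 0.0033], [0, 0, 0], 5.5]
    - [[0, 0, 0.005], [0, 0, 0], 5.5]
    - [[0, 0, 0.005], [0, 0, 0], 5.5]
    - [[0, 0, 0.005], [0, 0, 0], 5.5]

```text
time: 11.3
ee_pos: [0.4922, 0.2252, 0.0309]
tool_rot: [-0.0, 1.0, 0.009, 0.0]
force: [-2.5, -0.2, 5.1]
grip_width: 0.0609
finger_force: 66.9
```

To row units: -1.1 cm is -0.0183, -1 cm is -0.0167.

Request:
step_arm:
  steps:
    - [[-0.0033, -0.0033, -0.0005], [0, 0, 0], 5.5]
    - [[-0.0067, -0.0067, -0.0005], [0, 0, 0], 5.5]
    - [[-0.01, -0.01, -0.0005], [0, 0, 0], 5.5]
    - [[-0.0133, -0.0133, -0.0005], [0, 0, 0], 5.5]
    - [[-0.0167, -0.0167, -0.0005], [0, 0, 0], 5.5]
    - [[-0.0183, -0.0183, -0.0005], [0, 0, 0], 5.5]
    - [[-0.0183, -0.0183, -0.0005], [0, 0, 0], 5.5]

```text
time: 12.0
ee_pos: [0.481, 0.2363, 0.0308]
tool_rot: [-0.0, 1.0, 0.009, 0.0]
force: [1.0, -0.5, 4.4]
grip_width: 0.0614
finger_force: 67.3
```

To row units: -0.2 cm is -0.0033, -0.15 cm is -0.0025.

Request:
step_arm:
  steps:
    - [[-0.0008, 0, 0], [0, 0, 0], 5.5]
    - [[-0.0017, 0, 0], [0, 0, 0], 5.5]
    - [[-0.0025, 0, 0], [0, 0, 0], 5.5]
    - [[-0.0033, 0, 0], [0, 0, 0], 5.5]
    - [[-0.0033, 0, 0], [0, 0, 0], 5.5]

```text
time: 12.5
ee_pos: [0.4794, 0.2363, 0.0308]
tool_rot: [-0.0, 1.0, 0.008, 0.001]
force: [3.5, 0.0, 5.1]
grip_width: 0.0609
finger_force: 67.2
```

To row units: -0.1 cm is -0.0017, -0.05 cm is -0.0008.

Request:
step_arm:
  steps:
    - [[-0.0008, 0, 0], [0, 0, 0], 5.5]
    - [[-0.0017, 0, 0], [0, 0, 0], 5.5]
    - [[-0.0017, 0, 0], [0, 0, 0], 5.5]
    - [[-0.0017, 0, 0], [0, 0, 0], 5.5]

```text
time: 12.9
ee_pos: [0.4784, 0.2362, 0.0309]
tool_rot: [-0.0, 1.0, 0.008, 0.001]
force: [2.7, 0.8, 5.6]
grip_width: 0.0613
finger_force: 67.2
```

To row units: -0.2 cm is -0.0033, -0.1 cm is -0.0017.

Request:
step_arm:
  steps:
    - [[0, -0.0017, 0], [0, 0, 0], 5.5]
    - [[0, -0.0033, 0], [0, 0, 0], 5.5]
    - [[0, -0.0033, 0], [0, 0, 0], 5.5]
    - [[0, -0.0033, 0], [0, 0, 0], 5.5]

```text
time: 13.3
ee_pos: [0.4777, 0.2373, 0.0308]
tool_rot: [0.0, 1.0, 0.009, -0.0]
force: [1.3, -2.8, 7.0]
grip_width: 0.0617
finger_force: 67.5
```

To row units: -0.2 cm is -0.0033, -0.1 cm is -0.0017.

Request:
step_arm:
  steps:
    - [[0, -0.0017, 0], [0, 0, 0], 5.5]
    - [[0, -0.0033, 0], [0, 0, 0], 5.5]
    - [[0, -0.0033, 0], [0, 0, 0], 5.5]
    - [[0, -0.0033, 0], [0, 0, 0], 5.5]

```text
time: 13.7
ee_pos: [0.4772, 0.239, 0.0308]
tool_rot: [0.001, 1.0, 0.008, -0.001]
force: [1.0, -4.0, 8.3]
grip_width: 0.061
finger_force: 67.6
```

To row units: -0.2 cm is -0.0033, -0.1 cm is -0.0017.

Request:
step_arm:
  steps:
    - [[-0.0017, 0, 0], [0, 0, 0], 5.5]
    - [[-0.0033, 0, 0], [0, 0, 0], 5.5]
    - [[-0.0033, 0, 0], [0, 0, 0], 5.5]
    - [[-0.0033, 0, 0], [0, 0, 0], 5.5]

```text
time: 14.1
ee_pos: [0.476, 0.2396, 0.0308]
tool_rot: [0.0, 1.0, 0.009, 0.0]
force: [3.2, -1.3, 5.9]
grip_width: 0.0615
finger_force: 67.3
```

To row units: -0.2 cm is -0.0033, -0.1 cm is -0.0017.

Request:
step_arm:
  steps:
    - [[-0.0017, 0, 0], [0, 0, 0], 5.5]
    - [[-0.0033, 0, 0], [0, 0, 0], 5.5]
    - [[-0.0033, 0, 0], [0, 0, 0], 5.5]
    - [[-0.0033, 0, 0], [0, 0, 0], 5.5]

```text
time: 14.5
ee_pos: [0.4759, 0.2396, 0.031]
tool_rot: [-0.0, 1.0, 0.009, 0.002]
force: [7.6, -1.5, 3.3]
grip_width: 0.0614
finger_force: 67.1
```

To row units: -0.2 cm is -0.0033, -0.1 cm is -0.0017.

Request:
step_arm:
  steps:
    - [[0, -0.0017, 0], [0, 0, 0], 5.5]
    - [[0, -0.0033, 0], [0, 0, 0], 5.5]
    - [[0, -0.0033, 0], [0, 0, 0], 5.5]
    - [[0, -0.0033, 0], [0, 0, 0], 5.5]

```text
time: 14.9
ee_pos: [0.4758, 0.2398, 0.0311]
tool_rot: [0.001, 1.0, 0.009, 0.002]
force: [8.2, -10.9, 5.9]
grip_width: 0.0615
finger_force: 67.2
```

Both axes are stopped by the fences. I'll add a little push and verify.

To row units: -0.15 cm is -0.0025, -0.1 cm is -0.0017.

Request:
step_arm:
  steps:
    - [[-0.0017, 0, 0], [0, 0, 0], 5.5]
    - [[-0.0025, -0.0008, 0], [0, 0, 0], 5.5]
    - [[-0.0025, -0.0008, 0], [0, 0, 0], 5.5]
    - [[-0.0025, -0.0008, 0], [0, 0, 0], 5.5]
    - [[-0.0025, -0.0008, 0], [0, 0, 0], 5.5]

```text
time: 15.4
ee_pos: [0.4759, 0.2398, 0.0311]
tool_rot: [0.002, 1.0, 0.009, 0.003]
force: [14.8, -12.7, 3.7]
grip_width: 0.0609
finger_force: 67.0
```

```bash
python3 - <<'E'
from h import *
from scipy.spatial.transform import Rotation as T
t=cam("top"); c=cam("wrist"); S=cam("scene"); s=manip.get_state(); q=s["tool_rot"]; R=T.from_quat([q[1],q[2],q[3],q[0]])
print(s["force"],s["torque"],np.degrees((R*T.from_rotvec([np.pi,0,0])).as_rotvec()))
a=cv2.resize(c["frame"][60:360,180:460],None,fx=1.2,fy=1.2); b=cv2.resize(t["frame"][170:290,155:250],None,fx=3,fy=3); d=cv2.resize(S["frame"][170:290,350:490],None,fx=3,fy=3)[:360,:]
w=np.hstack([a,b,]); w=np.hstack([w,cv2.resize(d,(170*360//170//1-0,360))[:, :800-w.shape[1]]]) if w.shape[1]<800 else w
cv2.imwrite("pics/seat.png",cv2.cvtColor(w,cv2.COLOR_RGB2BGR)); cv2.imwrite("pics/seat2.png",cv2.cvtColor(cv2.convertScaleAbs(cv2.resize(S["frame"][150:310,340:500],None,fx=3.5,fy=3.5),alpha=1.5),cv2.COLOR_RGB2BGR)); print(w.shape)
E
```

```text
[ 13.33956181 -13.00582506   3.61132062] [-2.48069974 -1.81353848 -0.41498086] [-0.18597992 -0.36543657  1.03205898]
(360, 800, 3)
```

View pics/seat.png

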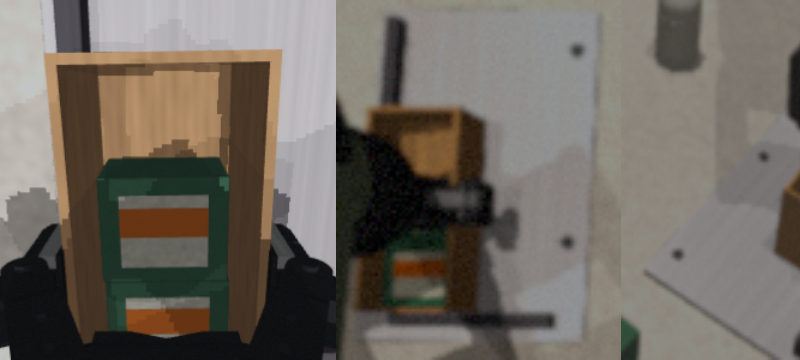

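View pics/seat2.png

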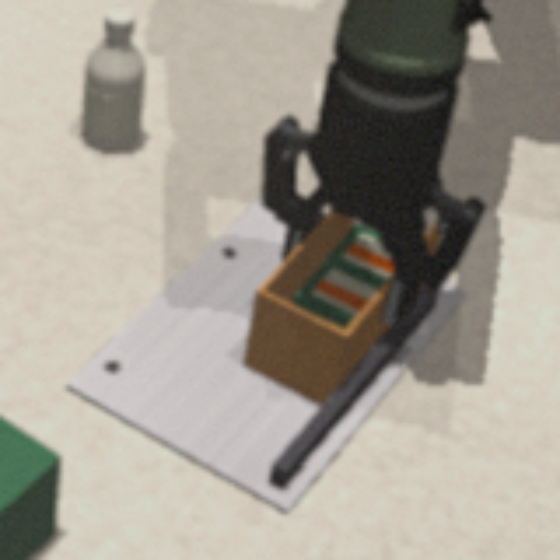

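The tray sits flat in the corner with its long side on the long fence and its lip end at the short fence. Both packs are forward, the bystanders look untouched, and the push is about 13 N on each axis. I'll settle, check and hand in.

Request:
step_arm:
  steps:
    - [[0, 0, 0], [0, 0, 0], 5.5]
    - [[0, 0, 0], [0, 0, 0], 5.5]
    - [[0, 0, 0], [0, 0, 0], 5.5]
    - [[0, 0, 0], [0, 0, 0], 5.5]
    - [[0, 0, 0], [0, 0, 0], 5.5]

```text
time: 16.05
ee_pos: [0.4759, 0.2398, 0.0311]
tool_rot: [0.002, 1.0, 0.009, 0.003]
force: [13.8, -13.1, 3.5]
grip_width: 0.0614
finger_force: 67.0
```

```bash
python3 - <<'E'
from workcell import manip
s=manip.get_state(); print(s["ee_pos"],s["force"],s["finger_force"]); print(manip.finish_job())
E
```

```text
[0.47585384 0.23981604 0.03108728] [ 13.76011563 -13.10434846   3.54683306] 66.95825457572937
the job is handed in; nothing more can be done
None
```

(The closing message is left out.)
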